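Hang the bail tin on the spring balance

TASK

Take the tin with the carrying bail out from under the glass riser, without knocking the glass or its panels, and hang its bar in both notches of the spring balance's fork. Let the arm sink gently under the load while you still hold the bar, let go only once the arm carries the whole weight and has settled, and leave the tin hanging there, upright and still. Do not knock over or shift the other tins, the jar, the bowl or the scale.

Things in the scene. Friction and masses are not known exactly. Their poses are not given: they have to be found in the camera images.
- tin_bar (a point): Middle of the bail's bar on the bail tin. The bar is round steel, 12 mm thick, level, along this point's x; z is up. Its centre is 128 mm above the tin's underside and 70 mm above the lid. The bail's flat legs (6 x 12 mm) run down from the bar's ends, inner faces 51 mm and outer faces 57 mm from the middle. The bar is gripped in the middle, fingers on either side of it.
- bail_tin: Plain metal lidded round tin with a rigid upright bail, 360 to 570 g, 100 mm over the lid, lid top at 58 mm. Origin at the centre of its underside, z up, x along the bar; mass centre straight below the bar's middle. Starts in one of three places, 120 mm apart, on the riser's step under the glass's front edge, the bar about square to that edge and half of it under the glass.
- riser: Display riser: clear glass sheet 8 mm thick, underside 277 mm above the table, 440 mm long (y), 200 mm deep (x), on wooden end panels, fixed pieces on top; below it a separate wooden step, top 40 mm above the table, reaching 70 mm in front of the glass, on which the three tins stand. Origin on the table under the middle of the glass's front edge, which runs along y.
- glass_edge (a point): Middle of the glass's front edge, on the robot's side. The tin's bar starts about 110 mm below it, its middle 0 to 20 mm in front of it. An upright gripper would hit the glass: come in leaning back towards the robot, 30 to 45 degrees from vertical, and draw the tin out towards the robot before raising it.
- fork_seat (a point): Where the bar's middle lies once hung: midway between the two upward V notches at the free end of the balance arm. z is up (arm unloaded), y out along the arm away from the post, x across, the way the bar must lie. Notches 34 mm wide, lips about 10 mm above the seated bar's centre. About 250 mm above the table, unloaded.
- balance: Spring balance stand: foot 150 x 170 mm, post with the arm's pivot on top; origin under the post on the table, the arm runs along its +y. The arm ends in a fork of two prongs 8 mm thick, centred 40 mm either side of the seat (gap 72 mm, room for the fingers), undersides 22 mm below the seated bar's centre, tips 17 mm beyond it, joined by a cross-bar 79 mm behind it.
- balance_pivot (a point): Pivot of the balance arm, 215 mm above the table, axis level along x. Unloaded, the seat is 260 mm out along y and 35 mm above it. To hang the tin, the prongs enter the bail sideways between bar and lid, the tin moving towards the post with its bar about 25 mm above seated height, then down; they clear the bail's legs by 7 mm each side.
- balance_arm (a joint): Sink of the sprung arm in rad: 0 unloaded, at rest against its upper stop, growing as the free end goes down, at most 0.55. Spring 4.6 N m per rad with 0.09 N m of preload, damped (time constant about 0.3 s). Under the hung tin it rests somewhere from 0.15 to 0.35, 40 to 90 mm lower, according to the weight; there the hand no longer carries anything.
- tall_tin: Bystander: tall plain lidded tin, 72 mm across, 95 mm high, no handle, in another of the three places. Origin under its centre.
- knob_tin: Bystander: plain tin 80 mm across with a small knob, 86 mm high in all, in the remaining place. Origin under its centre.
- pocket_scale: Bystander: flat pocket scale 120 x 75 x 20 mm lying on the table. Origin under its centre.
- bowl: Bystander: round metal bowl, 110 mm across, 50 mm high. Origin under its centre.
- cup_tin: Bystander: dark tin 60 mm across, 75 mm high, at the back. Origin under its centre.
- polish: Bystander: amber jar with a black cap, 52 mm across, 120 mm high, at the back. Origin under its centre.

How it is judged:
By the outcome, as a careful person would: the job done as asked, in the order asked, and still so for the second after the job is handed in, with the robot touching nothing.
It also fails if it takes over 64 s, if anything falls off the work surface, if the arm or the gripper's body presses on something with over 40 N, if the wrist force passes 120 N, or if a joint passes its speed limit or range.

ROBOT

A 6-joint arm with a two-finger parallel gripper is mounted at the origin on the work surface. World frame = base frame: x ahead of the robot, y to its left, z up, the work surface at z = 0. Lengths are in m, angles in rad, forces in N, time in s.
With the tool pointing down it reaches from about 0.225 to 0.875 m from the base axis. Payload 3.4 kg.
Tool frame: the origin (TCP) lies at the very end of the fingers, on their centre line; the grasp point (between the pads) lies 19 mm behind it (grip_depth is the distance from the TCP to the grasp point, in m); x points along the fingers, z is the direction in which the jaws open and shut, and the axes are right-handed (so a half turn about x gives the same grasp; the last joint's range is limited). The gripper opens to 85 mm and grips with 20 to 120 N. Pads are 22 mm wide; open, the fingers measure 114 mm over their backs; the gripper's body (76 mm by 85 mm) begins 54 mm behind the grasp point. The pads swing forward as they close: fully open they stand 13 mm farther back than shut.
Start: joints at [1.183, 0.276, 1.505, -0, 1.361, -0.121], TCP at [0.152, 0.555, 0.231] pointing down, gripper open.
Joint ranges: [-2.89, 2.89], [-0.75, 2.08], [0.22, 2.7], [-1.18, 4.32], [0.11, 2.71], [-2.7, 2.7]. Speed limits (rad/s): [2.57, 2.57, 3.14, 3.14, 3.14, 3.14].

INTERFACE

Orientations are given as a unit quaternion [w, x, y, z].
In Python, from rig import get_state, get_image, sign_off, grip_depth gives the robot as it stands. The module is installed in compiled form; this text tells all that it offers.
- The arm moves only by the tool arm_command, never from a script. Its argument "series" is a list of rows, each an object with "dp": the shift along the tool's x, y, z scaled (see below), a list of three; "angular": the turn, a rotation vector about the tool's x, y, z scaled (see below), a list of three; "gripper": the finger opening in mm, from 0 to 85.4. A call has exactly 8 rows; each row shifts and turns the pose as measured when the row begins, along the tool's axes as they then stand; what a row does not reach is not made up. The controller multiplies each number of a shift by 0.12 m and each number of a turn by 90 degrees. A row lasts 1/8 s, in which the tool goes at most 62.5 mm and 10.7 degrees, less where a joint would pass 70% of its speed; a pose out of reach is approached as far as the arm can. A call with a number of a shift or a turn outside -1 to 1 is refused whole. A call with a gripper value outside its range is refused whole. The fingers move at their own pace and stop on an object; "grip_force" is the grip in N (left out, the last holds). Time passes only in rows, so rows that do not move let the fingers close, or fill a call up. It gives the time, the measured TCP pose, the force and the opening at its end, in the units of the state.
- get_state(): the state, without advancing time (a new reading comes with each control period).
- get_image(name): name is "side" or "top" or "wrist"; returns a dict with "image" (420x560x3 uint8, blue, green, red), "depth" (420x560 float32, m along the optical axis (not along the pixel's ray), 0 where there is no reading), "mtx" (3x3 intrinsics, pixels), "view" (4x4, takes a point from world to camera coordinates); the wrist camera has in their place "mount" (4x4, takes a point from camera to tool coordinates, whose origin is the TCP and whose axes are the tool frame's). Camera axes: x right, y up, looking along -z (the intrinsics and any distortion apply to the point x, -y, -z); pixel columns grow to the right and rows downward; lengths in m; the calibration is good to about 2 mm. A picture is of the moment at which its call begins: read the wrist's pose just before it.
- sign_off(): hands the job in, once; it reports no verdict.
The state is a dict: "clock": time; "qpos": joint angles; "qd": joint speeds; "effort": joint torques, N m; "position": TCP position; "ee_rot": TCP orientation; "contact_force": force on the tool from outside, world axes, zero at the start; "moment": the same for the moment, N m; "width": finger opening in m.
Only numpy, scipy, OpenCV 4.12 (cv2) and the standard library are available. Lean on these libraries where they do the work, as an engineer would, in place of code of your own. Each camera call takes 0.05 s, during which the arm holds its last target. There are 200 camera calls.

## Working session

There is one attempt and no reset: what is moved stays moved. The work goes in short steps, Python scripts to look and compute and a tool call to move; the robot and the scene stay as the last step left them, time stands still between calls to the robot, and variables do not carry over. Pictures are saved under pics/ and viewed, about 8 in all and at most 12, crops included, and the job is handed in when it is done.

Besides the shell and the picture viewer there is one more tool, called in YAML: its name, and indented under it one key for each argument. arm_command: Moves the arm, as the interface text tells. Its arguments: {"type":"object","properties":{"series":{"type":"array","items":{"type":"object","properties":{"dp":{"type":"array","items":{"type":"number"}},"angular":{"type":"array","items":{"type":"number"}},"gripper":{"type":"number"}}}},"grip_force":{"type":"number"}},"required":["series"]}

```bash
mkdir -p pics
cat > h.py <<'E'
import numpy as np, cv2
from rig import get_state, get_image, grip_depth
from scipy.spatial.transform import Rotation as R
def rot(q): return R.from_quat([q[1],q[2],q[3],q[0]])
def snap(n):
    s=get_state(); d=get_image(n)
    if 'view' in d: T=np.linalg.inv(d['view'])
    else:
        W=np.eye(4);W[:3,:3]=rot(s['ee_rot']).as_matrix();W[:3,3]=s['position'];T=W@d['mount']
    d['T']=T; return d
def cloud(d):
    K=d['mtx'];z=d['depth'];v,u=np.mgrid[:z.shape[0],:z.shape[1]]
    p=np.stack([(u-K[0,2])/K[0,0]*z,-(v-K[1,2])/K[1,1]*z,-z],-1)
    P=p@d['T'][:3,:3].T+d['T'][:3,3]; P[z==0]=np.nan; return P
def save(n,d,crop=None,f=1):
    im=d['image']
    if crop: a,b,c,e=crop; im=im[b:e,a:c]
    cv2.imwrite(f'pics/{n}.png',cv2.resize(im,None,fx=f,fy=f,interpolation=cv2.INTER_CUBIC))
E
python3 - <<'E'
from h import *
s=get_state();print({k:np.round(v,3) for k,v in s.items()},grip_depth)
for n in ['side','top']:
    d=snap(n);save(n,d);np.savez(f'{n}.npz',P=cloud(d),**d)
    print(n,np.round(d['T'],3).tolist(),d['mtx'].tolist(),[k for k in d])
a=cv2.imread('pics/side.png');b=cv2.imread('pics/top.png')
E
```

```text
{'clock': np.float64(0.0), 'qpos': array([ 1.183,  0.277,  1.506,  0.   ,  1.361, -0.121]), 'qd': array([ 0.002, -0.002,  0.001, -0.   ,  0.   , -0.001]), 'effort': array([-1.0000e-03, -4.1678e+01, -2.4581e+01, -0.0000e+00,  1.1000e-02,
        0.0000e+00]), 'position': array([0.151, 0.554, 0.23 ]), 'ee_rot': array([ 0.561, -0.429,  0.563,  0.429]), 'contact_force': array([ 0.49 , -0.397,  0.216]), 'moment': array([-0.044,  0.05 ,  0.003]), 'width': np.float64(0.085)} 0.0187
side [[0.963, 0.138, -0.231, 0.206], [-0.268, 0.562, -0.783, -1.177], [0.021, 0.816, 0.578, 1.025], [0.0, 0.0, 0.0, 1.0]] [[412.85226975988866, 0.0, 281.26426368147696], [0.0, 412.85226975988866, 209.7434583195713], [0.0, 0.0, 1.0]] ['image', 'depth', 'mtx', 'view', 'T']
top [[0.002, 0.984, -0.179, 0.278], [-1.0, 0.003, 0.008, -0.057], [0.009, 0.179, 0.984, 1.624], [0.0, 0.0, 0.0, 1.0]] [[503.9279932121609, 0.0, 282.24621589865956], [0.0, 503.9279932121609, 209.42993248064664], [0.0, 0.0, 1.0]] ['image', 'depth', 'mtx', 'view', 'T']
```

View pics/side.png

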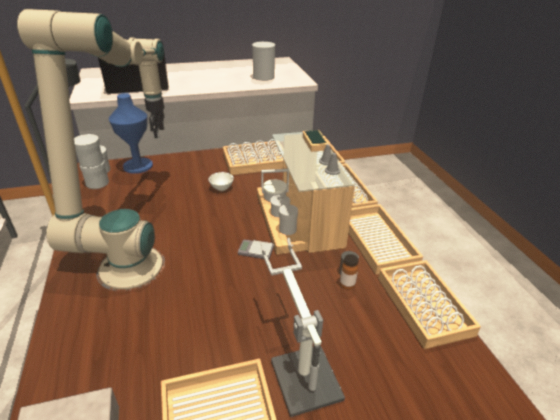

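View pics/top.png

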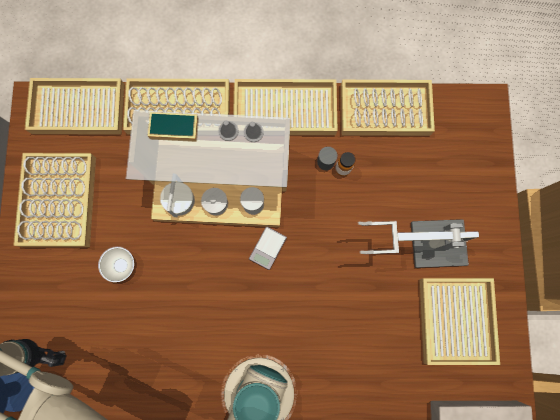

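The side view shows the glass riser at about (310,190) and the balance fork at (280,258). In the top view, the bail tin is at (177,198), the leftmost of the three, and its bar stands square to the glass edge. The fork's prong tips are at (360,222) and (360,252), and the arm runs right to the post at (455,236).

Run:
```python
from h import *
a=dict(np.load('top.npz'));b=dict(np.load('side.npz'))
A=cv2.resize(a['image'][160:230,120:300],None,fx=4.4,fy=4.4,interpolation=2)
B=cv2.resize(a['image'][205:275,340:500],None,fx=4.4,fy=4.4,interpolation=2)[:, :792]
B=cv2.copyMakeBorder(B,0,0,0,792-B.shape[1],0)
cv2.imwrite('pics/c1.png',np.vstack([A[:300,:792],B[:300]]))
cv2.imwrite('pics/c2.png',cv2.resize(b['image'][120:290,220:370],None,fx=3.5,fy=3.5,interpolation=2))
P=a['P'];
# points near bar height
for nm,P in (('top',a['P']),('side',b['P'])):
    m=(P[...,0]>.3)&(P[...,0]<.75)&(P[...,1]>.05)&(P[...,1]<.4)&(P[...,2]>.12)&(P[...,2]<.2)
    print(nm,m.sum());q=P[m];uv=np.argwhere(m)
    for i in range(0,len(q),max(1,len(q)//25)): print(uv[i][::-1],q[i].round(3))
    m=(P[...,0]>.3)&(P[...,0]<.6)&(P[...,1]<-.1)&(P[...,1]>-.6)&(P[...,2]>.18)&(P[...,2]<.33)
    print('fork',m.sum());q=P[m];uv=np.argwhere(m)
    for i in range(0,len(q),max(1,len(q)//40)): print(uv[i][::-1],q[i].round(3))
```

```text
top 187
[172 182] [0.623 0.256 0.171]
[174 183] [0.621 0.251 0.166]
[173 185] [0.613 0.252 0.173]
[172 187] [0.606 0.254 0.176]
[170 189] [0.601 0.261 0.173]
[173 190] [0.598 0.251 0.174]
[172 192] [0.592 0.255 0.17 ]
[242 193] [0.599 0.052 0.127]
[169 195] [0.583 0.263 0.172]
[170 196] [0.58  0.26  0.173]
[215 196] [0.591 0.135 0.12 ]
[210 197] [0.587 0.149 0.124]
[169 198] [0.573 0.262 0.175]
[215 198] [0.584 0.134 0.126]
[171 199] [0.572 0.257 0.17 ]
[215 199] [0.582 0.134 0.12 ]
[171 200] [0.567 0.256 0.175]
[215 200] [0.579 0.134 0.122]
[212 201] [0.575 0.142 0.126]
[241 202] [0.57  0.054 0.136]
[242 203] [0.567 0.051 0.136]
[169 205] [0.553 0.262 0.172]
[171 206] [0.551 0.257 0.168]
[169 208] [0.544 0.261 0.172]
[168 210] [0.538 0.264 0.174]
[170 211] [0.536 0.259 0.167]
[173 212] [0.539 0.257 0.134]
fork 1207
[369 221] [ 0.495 -0.308  0.253]
[381 222] [ 0.495 -0.345  0.234]
[373 223] [ 0.492 -0.322  0.238]
[458 223] [ 0.494 -0.563  0.229]
[385 224] [ 0.489 -0.355  0.239]
[367 225] [ 0.487 -0.306  0.232]
[396 226] [ 0.484 -0.387  0.235]
[450 227] [ 0.483 -0.541  0.225]
[458 228
[... 2532 characters left out ...]
 0.23 ]
[300 306] [ 0.456 -0.515  0.23 ]
[305 309] [ 0.466 -0.525  0.228]
[303 312] [ 0.459 -0.531  0.226]
[307 314] [ 0.467 -0.539  0.225]
[296 316] [ 0.436 -0.546  0.235]
[306 317] [ 0.461 -0.55   0.228]
[314 318] [ 0.479 -0.557  0.227]
[321 319] [ 0.492 -0.569  0.233]
[299 321] [ 0.439 -0.562  0.234]
[307 322] [ 0.458 -0.566  0.229]
[314 323] [ 0.475 -0.568  0.223]
[322 324] [ 0.494 -0.575  0.221]
[300 326] [ 0.437 -0.574  0.231]
[308 327] [ 0.458 -0.576  0.222]
[315 328] [ 0.484 -0.558  0.189]
[295 330] [ 0.432 -0.555  0.194]
[303 331] [ 0.451 -0.562  0.193]
[312 332] [ 0.461 -0.593  0.225]
[321 333] [ 0.495 -0.572  0.184]
[304 335] [ 0.453 -0.567  0.183]
[309 337] [ 0.462 -0.576  0.183]
```

View pics/c1.png

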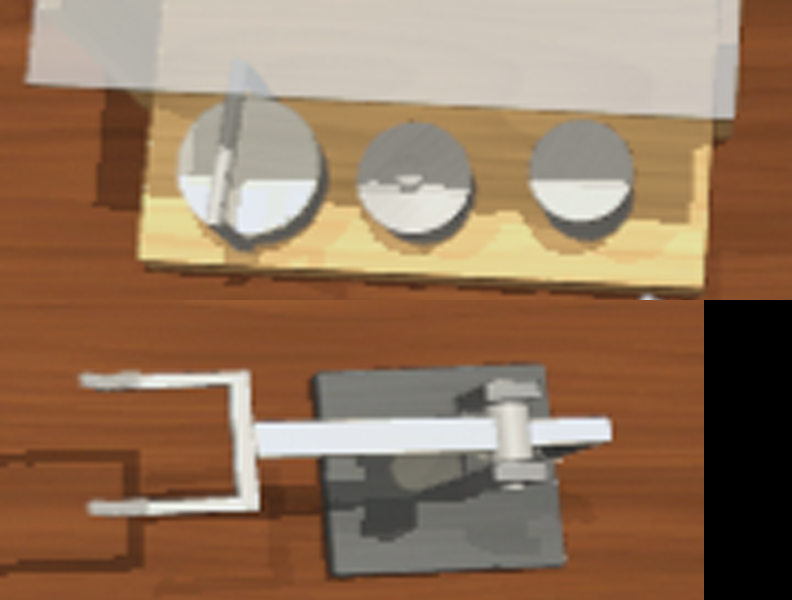

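View pics/c2.png

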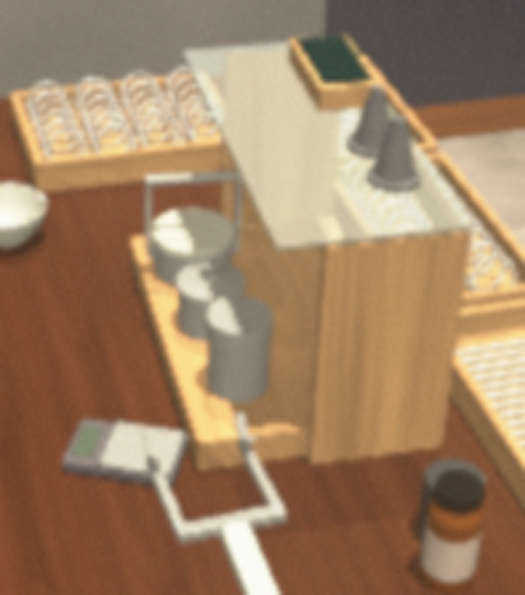

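The crops confirm that layout. The bail bar runs from about (222,215) to (238,95) in the c1 crop. The glass's front edge runs from (25,83) to (735,120), and the fork's prongs and cross-bar are clear of everything around them. Next I'll fit the numbers.

Run:
```python
from h import *
a=dict(np.load('top.npz'));b=dict(np.load('side.npz'))
def sel(P,x,y,z): 
    m=(P[...,0]>x[0])&(P[...,0]<x[1])&(P[...,1]>y[0])&(P[...,1]<y[1])&(P[...,2]>z[0])&(P[...,2]<z[1]);return P[m]
def line(q,n,it=3):
    for _ in range(it):
        vx,vy,x0,y0=cv2.fitLine(q[:,:2].astype(np.float32),cv2.DIST_HUBER,0,.01,.01).ravel()
        r=abs((q[:,0]-x0)*vy-(q[:,1]-y0)*vx); q=q[r<.008]
    t=(q[:,0]-x0)*vx+(q[:,1]-y0)*vy
    print(n,len(q),'dir',np.round([vx,vy],3),'angle',np.degrees(np.arctan2(vy,vx)).round(1),'c',np.round([x0,y0],4),'ends',np.round([[x0+vx*s,y0+vy*s] for s in (t.min(),t.max())],3).tolist(),'z med',np.median(q[:,2]).round(4),np.percentile(q[:,2],95).round(3))
for n,d in (('top',a),('side',b)):
    P=d['P']
    line(sel(P,(.52,.67),(.22,.29),(.155,.19)),n+' bar')
    line(sel(P,(.478,.51),(-.375,-.25),(.22,.28)),n+' prongF')
    line(sel(P,(.395,.425),(-.375,-.25),(.22,.28)),n+' prongN')
    line(sel(P,(.40,.505),(-.395,-.374),(.22,.26)),n+' cross')
    line(sel(P,(.43,.49),(-.52,-.40),(.21,.26)),n+' arm')
    line(sel(P,(.625,.68),(-.1,.4),(.265,.30)),n+' glass')
    q=sel(P,(.6,.9),(-.1,.42),(.265,.30));print('glass bounds',len(q),np.percentile(q,[1,99],axis=0).round(3).tolist() if len(q) else '')
    q=sel(P,(.5,.65),(.2,.32),(.085,.11));print('lid',len(q),np.percentile(q,[1,50,99],axis=0).round(3).tolist() if len(q) else '')
d=a
def ray(u,v,z,d):
    K=d['mtx'];c=np.array([(u-K[0,2])/K[0,0],-(v-K[1,2])/K[1,1],-1]);r=d['T'][:3,:3]@c;o=d['T'][:3,3];return (o+r*(z-o[2])/r[2]).round(3)
f=lambda x,y:(120+x/4.4,160+y/4.4)
print('edge L,R',ray(*f(25,83),.285,d),ray(*f(735,118),.285,d),'step front',ray(*f(140,262),.04,d),ray(*f(703,290),.04,d))
g=lambda x,y:(340+x/4.4,205+(y-300)/4.4)
for p in ((80,380),(88,508),(238,372),(258,508)): print('fork',ray(*g(*p),.25,d))
s=get_state();print(rot(s['ee_rot']).as_matrix().round(3))
w=get_image('wrist');print(w['mount'].round(3))
save('w0',w)
```

```text
top bar 122 dir [ 0.993 -0.118] angle -6.8 c [0.5781 0.258 ] ends [[0.536, 0.263], [0.624, 0.253]] z med 0.1719 0.177
top prongF 113 dir [ 0.044 -0.999] angle -87.5 c [ 0.4906 -0.3257] ends [[0.489, -0.28], [0.493, -0.375]] z med 0.2401 0.257
top prongN 104 dir [ 0.052 -0.999] angle -87.0 c [ 0.4111 -0.3296] ends [[0.409, -0.283], [0.413, -0.374]] z med 0.2398 0.256
top cross 164 dir [0.999 0.043] angle 2.5 c [ 0.4539 -0.3823] ends [[0.411, -0.384], [0.498, -0.38]] z med 0.2374 0.243
top arm 237 dir [ 0.05  -0.999] angle -87.1 c [ 0.4563 -0.46  ] ends [[0.453, -0.4], [0.459, -0.52]] z med 0.2335 0.24
top glass 873 dir [ 0.001 -1.   ] angle -90.0 c [0.6528 0.0863] ends [[0.653, 0.355], [0.653, -0.084]] z med 0.2845 0.289
glass bounds 9074 [[0.602, -0.082, 0.278], [0.794, 0.35, 0.295]]
lid 692 [[0.543, 0.209, 0.089], [0.591, 0.25, 0.098], [0.637, 0.304, 0.105]]
side bar 78 dir [ 0.987 -0.163] angle -9.4 c [0.5868 0.2551] ends [[0.542, 0.262], [0.65, 0.245]] z med 0.173 0.178
side prongF 99 dir [ 0.031 -1.   ] angle -88.2 c [ 0.4924 -0.3181] ends [[0.491, -0.281], [0.494, -0.375]] z med
[... 359 characters left out ...]
]] z med 0.2347 0.241
side glass 267 dir [ 0.004 -1.   ] angle -89.8 c [0.6527 0.0935] ends [[0.652, 0.357], [0.653, -0.089]] z med 0.2875 0.29
glass bounds 2557 [[0.602, -0.09, 0.268], [0.788, 0.347, 0.298]]
lid 304 [[0.543, 0.205, 0.086], [0.594, 0.247, 0.1], [0.648, 0.303, 0.107]]
edge L,R [0.604 0.358 0.285] [ 0.583 -0.082  0.285] step front [0.531 0.343 0.04 ] [ 0.512 -0.063  0.04 ]
fork [ 0.489 -0.279  0.25 ]
fork [ 0.409 -0.282  0.25 ]
fork [ 0.494 -0.378  0.25 ]
fork [ 0.409 -0.388  0.25 ]
[[-0.001 -0.965  0.264]
 [-0.002  0.264  0.965]
 [-1.     0.    -0.002]]
[[-0.     0.271 -0.963 -0.142]
 [-0.001  0.963  0.271  0.068]
 [ 1.     0.001  0.     0.   ]
 [ 0.     0.     0.     1.   ]]
```

```bash
cat >> h.py <<'E'
def Rt(yaw,tilt):
    y,t=np.radians([yaw,tilt]);b=np.array([np.cos(y),np.sin(y),0])
    x=np.sin(t)*b-np.cos(t)*np.array([0,0,1]);z=np.array([-np.sin(y),np.cos(y),0])
    return R.from_matrix(np.stack([x,np.cross(z,x),z],1))
def plan(pos,yaw,tilt,n=8,grasp=True):
    "pos: wanted grasp point (or TCP); prints n equal rows in tool axes"
    s=get_state();r0=rot(s['ee_rot']);r1=Rt(yaw,tilt);p0=np.array(s['position'])
    p1=np.array(pos)+(r1.as_matrix()[:,0]*grip_depth if grasp else 0)
    rv=(r0.inv()*r1).as_rotvec();d=p1-p0
    print('t',round(float(s['clock']),2),'tcp',p0.round(4),'->',p1.round(4),'dist',np.linalg.norm(d).round(3),'deg',np.degrees(rv).round(1),'w',round(float(s['width']),4),'F',np.round(s['contact_force'],1),'q',np.round(s['qpos'],2))
    for k in range(n):
        rk=r0*R.from_rotvec(rv*k/n)
        print((rk.inv().apply(d/n)/.12).round(3).tolist(),(rv/n/(np.pi/2)).round(3).tolist())
        if np.linalg.norm(rv)<.02: break
E
python3 - <<'E'
from h import *
plan(np.array([.592,.255,.168])-.13*Rt(-7.5,38).as_matrix()[:,0],-7.5,38)
E
```

```text
t 0.15 tcp [0.1515 0.5543 0.2306] -> [0.5241 0.2639 0.2557] dist 0.473 deg [ -7.5  -2.7 -38. ] w 0.0853 F [ 0.5 -0.8 -0.1] q [ 1.18  0.28  1.51 -0.    1.36 -0.12]
[-0.026, -0.454, -0.189] [-0.01, -0.004, -0.053]
[0.01, -0.452, -0.197] [-0.01, -0.004, -0.053]
[0.046, -0.446, -0.204] [-0.01, -0.004, -0.053]
[0.082, -0.437, -0.212] [-0.01, -0.004, -0.053]
[0.116, -0.426, -0.219] [-0.01, -0.004, -0.053]
[0.15, -0.411, -0.227] [-0.01, -0.004, -0.053]
[0.182, -0.393, -0.235] [-0.01, -0.004, -0.053]
[0.212, -0.373, -0.242] [-0.01, -0.004, -0.053]
```

arm_command:
  series:
    - {"dp": [-0.03,-0.45,-0.19],"angular": [-0.01,-0.004,-0.053],"gripper": 60}
    - {"dp": [0.01,-0.45,-0.2],"angular": [-0.01,-0.004,-0.053],"gripper": 60}
    - {"dp": [0.05,-0.45,-0.2],"angular": [-0.01,-0.004,-0.053],"gripper": 60}
    - {"dp": [0.08,-0.44,-0.21],"angular": [-0.01,-0.004,-0.053],"gripper": 60}
    - {"dp": [0.12,-0.43,-0.22],"angular": [-0.01,-0.004,-0.053],"gripper": 60}
    - {"dp": [0.15,-0.41,-0.23],"angular": [-0.01,-0.004,-0.053],"gripper": 60}
    - {"dp": [0.18,-0.39,-0.23],"angular": [-0.01,-0.004,-0.053],"gripper": 60}
    - {"dp": [0.1,-0.2,-0.12],"angular": [-0.01,-0.004,-0.053],"gripper": 60}

```text
clock: 1.15
position: [0.5112, 0.2763, 0.2585]
ee_rot: [0.657, -0.619, 0.342, 0.262]
contact_force: [-0.2, -0.8, -0.3]
width: 0.0599
```

Run:
```python
from h import *
plan(np.array([.592,.255,.168])-.13*Rt(-7.5,38).as_matrix()[:,0],-7.5,38)
```

```text
t 1.15 tcp [0.5112 0.2763 0.2585] -> [0.5241 0.2639 0.2557] dist 0.018 deg [0.2 0.2 1.3] w 0.0599 F [-0.2 -0.8 -0.3] q [ 0.66  0.08  1.91 -0.7   0.76 -0.37]
[0.012, -0.01, -0.011] [0.0, 0.0, 0.002]
[0.012, -0.01, -0.011] [0.0, 0.0, 0.002]
[0.012, -0.01, -0.011] [0.0, 0.0, 0.002]
[0.012, -0.01, -0.011] [0.0, 0.0, 0.002]
[0.012, -0.01, -0.011] [0.0, 0.0, 0.002]
[0.012, -0.01, -0.011] [0.0, 0.0, 0.002]
[0.012, -0.01, -0.011] [0.0, 0.0, 0.002]
[0.012, -0.01, -0.011] [0.0, 0.0, 0.002]
```

arm_command:
  series:
    - {"dp": [0.05,-0.04,-0.045],"angular": [0,0,0.01],"gripper": 60}
    - {"dp": [0.05,-0.04,-0.045],"angular": [0,0,0.005],"gripper": 60}
    - {"dp": [0,0,0],"angular": [0,0,0],"gripper": 60}
    - {"dp": [0,0,0],"angular": [0,0,0],"gripper": 60}
    - {"dp": [0,0,0],"angular": [0,0,0],"gripper": 60}
    - {"dp": [0,0,0],"angular": [0,0,0],"gripper": 60}
    - {"dp": [0,0,0],"angular": [0,0,0],"gripper": 60}
    - {"dp": [0,0,0],"angular": [0,0,0],"gripper": 60}

```text
clock: 2.15
position: [0.5236, 0.2621, 0.2531]
ee_rot: [0.653, -0.614, 0.351, 0.27]
contact_force: [0.3, 0.4, -0.1]
width: 0.0602
```

Run:
```python
from h import *
plan(np.array([.592,.255,.168])-.13*Rt(-7.5,38).as_matrix()[:,0],-7.5,38)
d=snap('wrist');save('w1',d);P=cloud(d);np.savez('w1.npz',P=P,**d)
m=(P[...,0]>.52)&(P[...,0]<.67)&(P[...,1]>.22)&(P[...,1]<.29)&(P[...,2]>.15)&(P[...,2]<.19)
q=P[m];uv=np.argwhere(m)
for _ in range(3):
    vx,vy,x0,y0=cv2.fitLine(q[:,:2].astype(np.float32),cv2.DIST_HUBER,0,.01,.01).ravel()
    q=q[abs((q[:,0]-x0)*vy-(q[:,1]-y0)*vx)<.009]
print(len(q),np.degrees(np.arctan(vy/vx)),x0,y0,np.percentile(q,[1,50,99],axis=0).round(3))
L=(P[...,2]>.085)&(P[...,2]<.112)&(P[...,1]>.19)&(P[...,1]<.32)&(P[...,0]>.5)
print('lid',L.sum(),np.percentile(P[L],[1,50,99],axis=0).round(3))
```

```text
t 2.15 tcp [0.5236 0.2621 0.2531] -> [0.5241 0.2639 0.2557] dist 0.003 deg [ 0.2  0.1 -0.2] w 0.0602 F [ 0.3  0.4 -0.1] q [ 0.6   0.08  1.9  -0.64  0.75 -0.46]
[-0.002, -0.002, 0.002] [0.0, 0.0, -0.0]
1361 -6.8920207 0.5738697 0.26064387 [[0.538 0.248 0.151]
 [0.565 0.261 0.172]
 [0.649 0.27  0.174]]
lid 5084 [[0.538 0.212 0.087]
 [0.581 0.262 0.098]
 [0.636 0.305 0.107]]
```

View pics/w1.png

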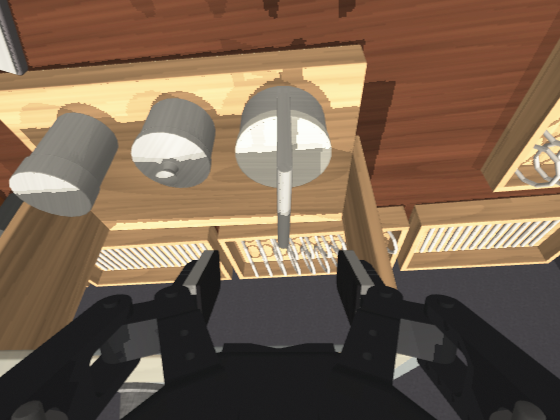

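The wrist view shows the bail bar at u≈284, centred between the fingers (215 and 345) and parallel to them. I'll advance along the tool axis.

arm_command:
  series:
    - {"dp": [0.12,0,0.003],"angular": [0,0,0],"gripper": 60}
    - {"dp": [0.13,0,0.003],"angular": [0,0,0],"gripper": 60}
    - {"dp": [0.14,0,0.003],"angular": [0,0,0],"gripper": 60}
    - {"dp": [0.14,0,0.003],"angular": [0,0,0],"gripper": 60}
    - {"dp": [0.14,0,0.003],"angular": [0,0,0],"gripper": 60}
    - {"dp": [0.14,0,0],"angular": [0,0,0],"gripper": 60}
    - {"dp": [0.14,0,0],"angular": [0,0,0],"gripper": 60}
    - {"dp": [0.07,0,0],"angular": [0,0,0],"gripper": 60}

```text
clock: 3.2
position: [0.6035, 0.2534, 0.1479]
ee_rot: [0.652, -0.614, 0.352, 0.271]
contact_force: [-0.1, -0.7, -0.5]
width: 0.0601
```

Run:
```python
from h import *
plan([.592,.256,.168],-7.5,38)
d=snap('wrist');save('w2',d);print(d['mtx'].tolist())
```

```text
t 3.2 tcp [0.6035 0.2534 0.1479] -> [0.6034 0.2545 0.1533] dist 0.005 deg [ 0.3  0.1 -0.4] w 0.0601 F [-0.1 -0.7 -0.5] q [ 0.49  0.28  1.95 -0.83  0.5  -0.29]
[-0.005, -0.003, 0.001] [0.0, 0.0, -0.001]
[[293.8618924824863, 0.0, 278.0907112064697], [0.0, 293.8618924824863, 210.37679061943948], [0.0, 0.0, 1.0]]
```

View pics/w2.png

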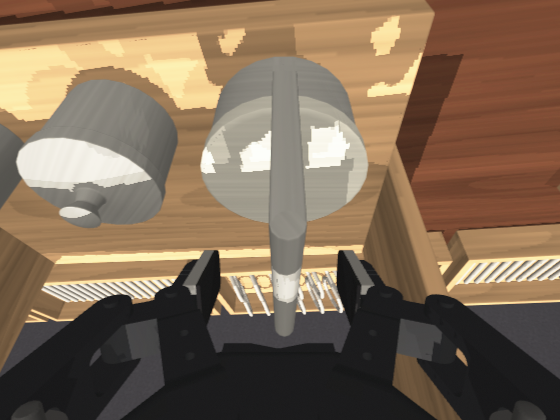

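The bar (u≈287) lies between the fingers, about 3.5 mm towards the right-hand finger. I'll centre on it, raise the hand 4–5 mm and close.

arm_command:
  grip_force: 60
  series:
    - {"dp": [-0.03,-0.02,0.03],"angular": [0,0,0],"gripper": 60}
    - {"dp": [0,0,0],"angular": [0,0,0],"gripper": 30}
    - {"dp": [0,0,0],"angular": [0,0,0],"gripper": 16}
    - {"dp": [0,0,0],"angular": [0,0,0],"gripper": 10}
    - {"dp": [0,0,0],"angular": [0,0,0],"gripper": 5}
    - {"dp": [0,0,0],"angular": [0,0,0],"gripper": 5}
    - {"dp": [0,0,0],"angular": [0,0,0],"gripper": 5}
    - {"dp": [0,0,0],"angular": [0,0,0],"gripper": 5}

```text
clock: 4.25
position: [0.6034, 0.2572, 0.1535]
ee_rot: [0.653, -0.614, 0.352, 0.271]
contact_force: [0.4, -0.9, -0.2]
width: 0.0101
```

Run:
```python
from h import *
plan([.592,.256,.168],-7.5,38)
s=get_state();print(s['moment'],(np.array(s['position'])-grip_depth*rot(s['ee_rot']).as_matrix()[:,0]).round(4))
```

```text
t 4.25 tcp [0.6034 0.2572 0.1535] -> [0.6034 0.2545 0.1533] dist 0.003 deg [ 0.2  0.1 -0.3] w 0.0101 F [ 0.4 -0.9 -0.2] q [ 0.5   0.28  1.94 -0.82  0.51 -0.31]
[0.0, -0.0, -0.003] [0.0, 0.0, -0.0]
[-0.04520345  0.24465273 -0.09351953] [0.5921 0.2586 0.1683]
```

arm_command:
  series:
    - {"dp": [0,0,0],"angular": [0,0,0],"gripper": 5}
    - {"dp": [0,0,0],"angular": [0,0,0],"gripper": 5}
    - {"dp": [-0.013,-0.01,0],"angular": [0,0,0],"gripper": 5}
    - {"dp": [-0.013,-0.01,0],"angular": [0,0,0],"gripper": 5}
    - {"dp": [-0.013,-0.01,0],"angular": [0,0,0],"gripper": 5}
    - {"dp": [-0.013,-0.01,0],"angular": [0,0,0],"gripper": 5}
    - {"dp": [-0.013,-0.01,0],"angular": [0,0,0],"gripper": 5}
    - {"dp": [0,0,0],"angular": [0,0,0],"gripper": 5}

```text
clock: 5.25
position: [0.6009, 0.2562, 0.1605]
ee_rot: [0.651, -0.614, 0.354, 0.272]
contact_force: [1.2, 0.7, -3.9]
width: 0.0099
```

Run:
```python
from h import *
plan([.592-.16,.279,.18],-7.5,38)
```

```text
t 5.25 tcp [0.6009 0.2562 0.1605] -> [0.4434 0.2775 0.1653] dist 0.159 deg [ 0.3 -0.1 -0.7] w 0.0099 F [ 1.2  0.7 -3.9] q [ 0.5   0.26  1.93 -0.78  0.53 -0.35]
[-0.104, 0.129, 0.001] [0.0, -0.0, -0.001]
```

arm_command:
  series:
    - {"dp": [-0.07,0.07,0],"angular": [0,0,-0.002],"gripper": 5}
    - {"dp": [-0.11,0.12,0],"angular": [0,0,-0.002],"gripper": 5}
    - {"dp": [-0.11,0.12,0],"angular": [0,0,-0.002],"gripper": 5}
    - {"dp": [-0.11,0.12,0],"angular": [0,0,-0.002],"gripper": 5}
    - {"dp": [-0.11,0.12,0],"angular": [0,0,0],"gripper": 5}
    - {"dp": [-0.11,0.12,0],"angular": [0,0,0],"gripper": 5}
    - {"dp": [-0.11,0.12,0],"angular": [0,0,0],"gripper": 5}
    - {"dp": [-0.06,0.06,0],"angular": [0,0,0],"gripper": 5}

```text
clock: 6.25
position: [0.4547, 0.2749, 0.1734]
ee_rot: [0.654, -0.615, 0.35, 0.268]
contact_force: [0.7, 0.1, -4.9]
width: 0.0107
```

Run:
```python
from h import *
plan([.44,.24,.36],2.7,38)
```

```text
t 6.25 tcp [0.4547 0.2749 0.1734] -> [0.4515 0.2405 0.3453] dist 0.175 deg [-7.9 -6.3  0.1] w 0.0107 F [ 0.7  0.1 -4.9] q [ 0.74  0.12  2.1  -0.88  0.66 -0.06]
[-0.14, -0.111, -0.036] [-0.011, -0.009, 0.0]
[-0.141, -0.111, -0.036] [-0.011, -0.009, 0.0]
[-0.141, -0.11, -0.036] [-0.011, -0.009, 0.0]
[-0.142, -0.109, -0.036] [-0.011, -0.009, 0.0]
[-0.142, -0.109, -0.036] [-0.011, -0.009, 0.0]
[-0.143, -0.108, -0.036] [-0.011, -0.009, 0.0]
[-0.143, -0.108, -0.036] [-0.011, -0.009, 0.0]
[-0.144, -0.107, -0.036] [-0.011, -0.009, 0.0]
```

arm_command:
  series:
    - {"dp": [-0.14,-0.11,-0.036],"angular": [-0.011,-0.009,0],"gripper": 5}
    - {"dp": [-0.14,-0.11,-0.036],"angular": [-0.011,-0.009,0],"gripper": 5}
    - {"dp": [-0.14,-0.11,-0.036],"angular": [-0.011,-0.009,0],"gripper": 5}
    - {"dp": [-0.14,-0.11,-0.036],"angular": [-0.011,-0.009,0],"gripper": 5}
    - {"dp": [-0.14,-0.11,-0.036],"angular": [-0.011,-0.009,0],"gripper": 5}
    - {"dp": [-0.14,-0.11,-0.036],"angular": [-0.011,-0.009,0],"gripper": 5}
    - {"dp": [-0.14,-0.11,-0.036],"angular": [-0.011,-0.009,0],"gripper": 5}
    - {"dp": [-0.14,-0.11,-0.036],"angular": [-0.011,-0.009,0],"gripper": 5}

```text
clock: 7.25
position: [0.4471, 0.2378, 0.3461]
ee_rot: [-0.624, 0.645, -0.295, -0.33]
contact_force: [-0.8, 0.5, -4.5]
width: 0.0105
```

Run:
```python
from h import *
plan([.445,-.16,.33],2.7,38)
```

```text
t 7.25 tcp [0.4471 0.2378 0.3461] -> [ 0.4565 -0.1595  0.3153] dist 0.399 deg [ 0.6  0.1 -0.5] w 0.0105 F [-0.8  0.5 -4.5] q [ 0.57 -0.15  1.88 -0.41  0.87 -0.88]
[0.019, 0.032, -0.414] [0.001, 0.0, -0.001]
```

arm_command:
  series:
    - {"dp": [0,0.01,-0.1],"angular": [0,0,0],"gripper": 5}
    - {"dp": [0.01,0.015,-0.2],"angular": [0,0,0],"gripper": 5}
    - {"dp": [0.01,0.015,-0.25],"angular": [0,0,0],"gripper": 5}
    - {"dp": [0.01,0.015,-0.25],"angular": [0,0,0],"gripper": 5}
    - {"dp": [0.01,0.015,-0.25],"angular": [0,0,0],"gripper": 5}
    - {"dp": [0.01,0.015,-0.25],"angular": [0,0,0],"gripper": 5}
    - {"dp": [0.01,0.015,-0.25],"angular": [0,0,0],"gripper": 5}
    - {"dp": [0.01,0.015,-0.25],"angular": [0,0,0],"gripper": 5}

```text
clock: 8.25
position: [0.445, 0.016, 0.3307]
ee_rot: [-0.617, 0.647, -0.298, -0.335]
contact_force: [0.4, -0.3, -5.1]
width: 0.01
```

Run:
```python
from h import *
plan([.445,-.16,.33],2.7,38)
```

```text
t 8.25 tcp [0.445  0.016  0.3307] -> [ 0.4565 -0.1595  0.3153] dist 0.177 deg [ 1.3 -0.  -1.2] w 0.01 F [ 0.4 -0.3 -5.1] q [-0.28 -0.31  2.01  0.26  0.85 -2.04]
[0.015, 0.011, -0.183] [0.002, -0.0, -0.002]
[0.015, 0.011, -0.183] [0.002, -0.0, -0.002]
[0.015, 0.01, -0.183] [0.002, -0.0, -0.002]
[0.015, 0.01, -0.183] [0.002, -0.0, -0.002]
[0.015, 0.009, -0.183] [0.002, -0.0, -0.002]
[0.015, 0.009, -0.183] [0.002, -0.0, -0.002]
[0.015, 0.008, -0.183] [0.002, -0.0, -0.002]
[0.015, 0.008, -0.183] [0.002, -0.0, -0.002]
```

```bash
cat > ik.py <<'E'
from h import *
from scipy.optimize import least_squares
D=[([1.183,.276,1.505,0,1.361,-.121],[.152,.555,.231],[0.561,-0.429,0.563,0.429]),
([.66,.08,1.91,-.70,.76,-.37],[.5112,.2763,.2585],[.657,-.619,.342,.262]),
([.6,.08,1.9,-.64,.75,-.46],[.5236,.2621,.2531],[.653,-.614,.351,.27]),
([.49,.28,1.95,-.83,.5,-.29],[.6035,.2534,.1479],[.652,-.614,.352,.271]),
([.74,.12,2.1,-.88,.66,-.06],[.4547,.2749,.1734],[.654,-.615,.35,.268]),
([.57,-.15,1.88,-.41,.87,-.88],[.4471,.2378,.3461],[.624,-.645,.295,.33]),
([-.28,-.31,2.01,.26,.85,-2.04],[.445,.016,.3307],[.617,-.647,.298,.335])]
def arm(q): return R.from_euler('ZYZ',[q[0],q[1]+q[2],q[3]])*R.from_euler('YZ',[q[4],q[5]])
def fk(q,p):
    a=R.from_euler('ZY',[q[0],q[1]]);f=R.from_euler('ZY',[q[0],q[1]+q[2]]);W=arm(q)
    x=R.from_euler('Z',[q[0]]).apply([p[0],p[1],p[2]])[0]+a.apply([0,0,p[3]])+f.apply([p[6],0,p[4]])+W.apply([0,0,p[5]])
    return x,W*OFF
OFF=R.identity()
O=[arm(q).inv()*rot(o) for q,_,o in D]
OFF=R.concatenate(O).mean()
print('orient resid deg',[round(np.degrees((OFF.inv()*o).magnitude()),1) for o in O])
r=least_squares(lambda p:np.concatenate([fk(q,p)[0]-x for q,x,_ in D]),[0,.07,.25,.4,.4,.25,0]);p=r.x
print(p.round(3),'max res',abs(r.fun).max().round(4))
def ik(pos,yaw,tilt,q0):
    T=Rt(yaw,tilt);x=np.array(pos)+T.as_matrix()[:,0]*grip_depth
    def g(q): X,W=fk(q,p);return np.r_[(X-x)*5,(W.inv()*T).as_rotvec()]
    s=least_squares(g,q0);return s.x,abs(s.fun).max()
if __name__=='__main__':
    q=np.array(D[-1][0])
    for yaw,tilt,pos in [(2.7,38,[.445,-.16,.33]),(2.7,38,[.45,-.3,.275]),(2.7,38,[.45,-.3,.16]),(2.7,34,[.45,-.3,.275]),(2.7,34,[.45,-.3,.16])]:
        s,e=ik(pos,yaw,tilt,q);print(yaw,tilt,pos,s.round(2),e.round(4))
        q=s
E
python3 ik.py
```

```text
orient resid deg [np.float64(0.3), np.float64(0.3), np.float64(0.1), np.float64(0.4), np.float64(0.2), np.float64(0.2), np.float64(0.3)]
[0.001 0.069 0.137 0.628 0.42  0.365 0.057] max res 0.0025
2.7 38 [0.445, -0.16, 0.33] [-0.87 -0.19  1.99  0.62  1.   -2.74] 0.0
2.7 38 [0.45, -0.3, 0.275] [-1.09  0.03  1.94  0.73  1.   -3.07] 0.0
2.7 38 [0.45, -0.3, 0.16] [-1.09  0.17  2.13  0.93  0.77 -3.38] 0.0
2.7 34 [0.45, -0.3, 0.275] [-1.05  0.04  1.9   0.62  1.01 -2.95] 0.0
2.7 34 [0.45, -0.3, 0.16] [-1.05  0.17  2.08  0.8   0.77 -3.22] 0.0
```

```bash
cat > t.py <<'E'
from ik import *
s=get_state()
for sg in (1,-1):
    q=np.array(s['qpos']);print('dir',sg)
    for i in range(0,181,15):
        q,e=ik([.45,0,.36],2.7+sg*i,38,q);print(i,q.round(2),e.round(3))
    for pos in ([.45,-.16,.3],[.45,-.3,.275],[.45,-.3,.16],[.55,-.3,.4]):
        q,e=ik(pos,2.7+sg*180,38,q);print(pos,q.round(2),e.round(3))
E
python3 t.py
```

```text
orient resid deg [np.float64(0.3), np.float64(0.3), np.float64(0.1), np.float64(0.4), np.float64(0.2), np.float64(0.2), np.float64(0.3)]
[0.001 0.069 0.137 0.628 0.42  0.365 0.057] max res 0.0025
dir 1
0 [-0.33 -0.3   1.98  0.31  0.86 -2.08] 0.0
15 [-0.53 -0.26  1.96  0.56  1.04 -2.6 ] 0.0
30 [-0.64 -0.19  1.92  0.65  1.23 -2.94] 0.0
45 [-0.67 -0.11  1.85  0.67  1.4  -3.2 ] 0.0
60 [-0.66 -0.02  1.77  0.65  1.54 -3.4 ] 0.0
75 [-0.63  0.07  1.68  0.6   1.67 -3.58] 0.0
90 [-0.57  0.15  1.58  0.54  1.79 -3.74] 0.0
105 [-0.5   0.22  1.49  0.47  1.9  -3.9 ] 0.0
120 [-0.42  0.29  1.4   0.38  2.   -4.08] 0.0
135 [-0.34  0.33  1.33  0.28  2.08 -4.26] 0.0
150 [-0.26  0.37  1.28  0.16  2.14 -4.46] 0.0
165 [-0.17  0.39  1.25  0.03  2.17 -4.66] 0.0
180 [-0.09  0.4   1.24 -0.1   2.16 -4.88] 0.0
[0.45, -0.16, 0.3] [-0.32  0.45  1.3  -0.25  2.01 -5.12] 0.0
[0.45, -0.3, 0.275] [-0.51  0.53  1.22 -0.36  1.95 -5.31] 0.0
[0.45, -0.3, 0.16] [-0.51  0.6   1.38 -0.33  1.73 -5.23] 0.0
[0.55, -0.3, 0.4] [-0.45  0.67  0.66 -0.43  2.36 -5.43] 0.0
dir -1
0 [-0.33 -0.3   1.98  0.31  0.86 -2.08] 0.0
15 [-0.1  -0.28  1.97 -0.1   0.8  -1.41] 0.0
30 [ 0.11 -0.22  1.94 -0.45  0.9  -0.8 ] 0.0
45 [ 0.24 -0.14  1.88 -0.61  1.09 -0.39] 0.0
60 [ 0.31 -0.05  1.8  -0.67  1.27 -0.1 ] 0.0
75 [ 0.32  0.04  1.71 -0.67  1.44  0.12] 0.0
90 [ 0.31  0.12  1.61 -0.63  1.59  0.31] 0.0
105 [ 0.27  0.2   1.52 -0.58  1.74  0.48] 0.0
120 [ 0.21  0.27  1.43 -0.52  1.86  0.64] 0.0
135 [ 0.15  0.32  1.36 -0.44  1.97  0.81] 0.0
150 [ 0.07  0.36  1.29 -0.34  2.06  1.  ] 0.0
165 [-0.01  0.38  1.25 -0.23  2.13  1.2 ] 0.0
180 [-0.09  0.4   1.24 -0.1   2.16  1.41] 0.0
[0.45, -0.16, 0.3] [-0.32  0.45  1.3  -0.25  2.01  1.16] 0.0
[0.45, -0.3, 0.275] [-0.51  0.53  1.22 -0.36  1.95  0.98] 0.0
[0.45, -0.3, 0.16] [-0.51  0.6   1.38 -0.33  1.73  1.06] 0.0
[0.55, -0.3, 0.4] [-0.45  0.67  0.66 -0.43  2.36  0.85] 0.0
```

At the fork, this grasp would take joint 6 past its −2.7 limit. Hanging the tin with the bail turned 180°, leaning outwards, stays well inside every range. So I'll swing −180° about the vertical here, in free space.

arm_command:
  series:
    - {"dp": [-0.03,-0.02,0],"angular": [0.03,0.023,0],"gripper": 5}
    - {"dp": [-0.03,-0.02,0],"angular": [0.05,0.04,0],"gripper": 5}
    - {"dp": [0,0,0],"angular": [0.066,0.051,0],"gripper": 5}
    - {"dp": [0,0,0],"angular": [0.066,0.051,0],"gripper": 5}
    - {"dp": [0,0,0],"angular": [0.066,0.051,0],"gripper": 5}
    - {"dp": [0,0,0],"angular": [0.066,0.051,0],"gripper": 5}
    - {"dp": [0,0,0],"angular": [0.066,0.051,0],"gripper": 5}
    - {"dp": [0,0,0],"angular": [0.066,0.051,0],"gripper": 5}

```text
clock: 9.25
position: [0.4336, 0.0074, 0.3345]
ee_rot: [0.693, -0.452, 0.562, 0.018]
contact_force: [0.8, -0.5, -5.0]
width: 0.01
```

Run:
```python
from h import *
plan([.45,0,.36],-110,38)
```

```text
t 9.25 tcp [0.4336 0.0074 0.3345] -> [ 0.4461 -0.0108  0.3453] dist 0.025 deg [49.  35.2  0.5] w 0.01 F [ 0.8 -0.5 -5. ] q [ 0.35 -0.09  1.85 -0.66  1.24 -0.19]
[0.005, -0.025, -0.003] [0.068, 0.049, 0.001]
[0.005, -0.025, 0.0] [0.068, 0.049, 0.001]
[0.005, -0.025, 0.003] [0.068, 0.049, 0.001]
[0.004, -0.024, 0.006] [0.068, 0.049, 0.001]
[0.004, -0.024, 0.009] [0.068, 0.049, 0.001]
[0.003, -0.022, 0.012] [0.068, 0.049, 0.001]
[0.002, -0.021, 0.014] [0.068, 0.049, 0.001]
[0.001, -0.019, 0.017] [0.068, 0.049, 0.001]
```

arm_command:
  series:
    - {"dp": [0.005,-0.025,0],"angular": [0.068,0.049,0.001],"gripper": 5}
    - {"dp": [0.005,-0.025,0],"angular": [0.068,0.049,0.001],"gripper": 5}
    - {"dp": [0.005,-0.025,0.003],"angular": [0.068,0.049,0.001],"gripper": 5}
    - {"dp": [0.004,-0.024,0.006],"angular": [0.068,0.049,0.001],"gripper": 5}
    - {"dp": [0.004,-0.024,0.01],"angular": [0.068,0.049,0.001],"gripper": 5}
    - {"dp": [0.003,-0.022,0.012],"angular": [0.068,0.049,0.001],"gripper": 5}
    - {"dp": [0.002,-0.02,0.015],"angular": [0.068,0.049,0.001],"gripper": 5}
    - {"dp": [0,-0.02,0.017],"angular": [0.068,0.049,0.001],"gripper": 5}

```text
clock: 10.25
position: [0.4486, -0.0041, 0.3452]
ee_rot: [0.618, -0.096, 0.699, -0.347]
contact_force: [-0.1, 0.2, -3.5]
width: 0.0101
```

Run:
```python
from h import *
plan([.45,0,.36],-177.3,38)
```

```text
t 10.25 tcp [ 0.4486 -0.0041  0.3452] -> [ 0.4385 -0.0005  0.3453] dist 0.011 deg [52.  40.3 -0.9] w 0.0101 F [-0.1  0.2 -3.5] q [ 0.24  0.24  1.45 -0.54  1.82  0.58]
[0.0, -0.0, -0.011] [0.072, 0.056, -0.001]
[0.001, -0.002, -0.011] [0.072, 0.056, -0.001]
[0.002, -0.003, -0.011] [0.072, 0.056, -0.001]
[0.003, -0.004, -0.01] [0.072, 0.056, -0.001]
[0.004, -0.005, -0.009] [0.072, 0.056, -0.001]
[0.005, -0.006, -0.008] [0.072, 0.056, -0.001]
[0.005, -0.007, -0.007] [0.072, 0.056, -0.001]
[0.006, -0.008, -0.006] [0.072, 0.056, -0.001]
```

arm_command:
  series:
    - {"dp": [0,0,-0.011],"angular": [0.072,0.056,-0.001],"gripper": 5}
    - {"dp": [0,0,-0.011],"angular": [0.072,0.056,-0.001],"gripper": 5}
    - {"dp": [0.002,-0.003,-0.011],"angular": [0.072,0.056,-0.001],"gripper": 5}
    - {"dp": [0.003,-0.004,-0.01],"angular": [0.072,0.056,-0.001],"gripper": 5}
    - {"dp": [0.004,-0.005,-0.01],"angular": [0.072,0.056,-0.001],"gripper": 5}
    - {"dp": [0.005,-0.006,-0.01],"angular": [0.072,0.056,0],"gripper": 5}
    - {"dp": [0.005,-0.007,-0.007],"angular": [0.06,0.047,0],"gripper": 5}
    - {"dp": [0.006,-0.008,-0.006],"angular": [0.04,0.03,0],"gripper": 5}

```text
clock: 11.25
position: [0.4494, 0.0009, 0.3428]
ee_rot: [0.355, 0.285, 0.646, -0.613]
contact_force: [0.0, 1.0, -5.0]
width: 0.0101
```

Run:
```python
from h import *
plan([.452,-.17,.30],-177.3,38)
d=snap('top');save('t2',d,(230,150,430,300),4)
```

```text
t 11.25 tcp [0.4494 0.0009 0.3428] -> [ 0.4405 -0.1705  0.2853] dist 0.181 deg [ 2.7  2.4 -1.8] w 0.0101 F [ 0.  1. -5.] q [-0.07  0.39  1.22 -0.13  2.14  1.36]
[0.066, 0.013, 0.176] [0.004, 0.003, -0.003]
[0.065, 0.014, 0.177] [0.004, 0.003, -0.003]
[0.064, 0.015, 0.177] [0.004, 0.003, -0.003]
[0.063, 0.017, 0.177] [0.004, 0.003, -0.003]
[0.062, 0.018, 0.177] [0.004, 0.003, -0.003]
[0.061, 0.019, 0.177] [0.004, 0.003, -0.003]
[0.06, 0.02, 0.178] [0.004, 0.003, -0.003]
[0.059, 0.022, 0.178] [0.004, 0.003, -0.003]
```

View pics/t2.png

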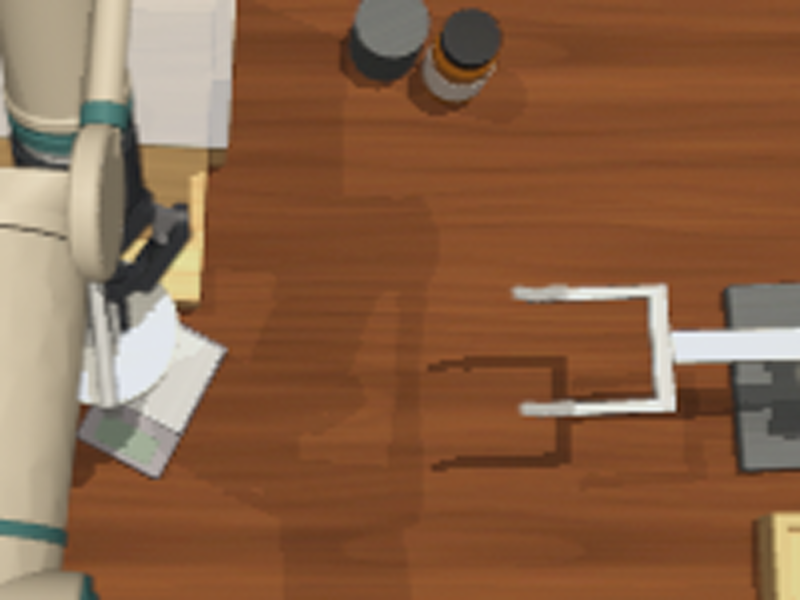

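The tin hangs level from the fingers, with the bar's near end at (108,400) in the crop. The path to the fork, whose prong tips are at (515,293) and (522,408), is clear.

arm_command:
  series:
    - {"dp": [0.03,0.01,0.09],"angular": [0.004,0.003,-0.003],"gripper": 5}
    - {"dp": [0.06,0.015,0.18],"angular": [0.004,0.003,-0.003],"gripper": 5}
    - {"dp": [0.06,0.015,0.18],"angular": [0.004,0.003,-0.003],"gripper": 5}
    - {"dp": [0.06,0.015,0.18],"angular": [0.004,0.003,-0.003],"gripper": 5}
    - {"dp": [0.06,0.018,0.18],"angular": [0.004,0.003,-0.003],"gripper": 5}
    - {"dp": [0.06,0.018,0.18],"angular": [0.004,0.003,-0.003],"gripper": 5}
    - {"dp": [0.06,0.02,0.18],"angular": [0.004,0.003,-0.003],"gripper": 5}
    - {"dp": [0.04,0.014,0.11],"angular": [0.004,0.003,-0.003],"gripper": 5}

```text
clock: 12.3
position: [0.4435, -0.1665, 0.2895]
ee_rot: [0.324, 0.294, 0.64, -0.632]
contact_force: [0.3, 0.2, -4.5]
width: 0.0104
```

Run:
```python
from h import *
plan([.450,-.22,.276],-177.3,38)
```

```text
t 12.3 tcp [ 0.4435 -0.1665  0.2895] -> [ 0.4385 -0.2205  0.2613] dist 0.061 deg [-0.4  0.3  0.2] w 0.0104 F [ 0.3  0.2 -4.5] q [-0.33  0.45  1.28 -0.26  2.03  1.16]
[0.028, 0.012, 0.056] [-0.001, 0.0, 0.0]
```

arm_command:
  series:
    - {"dp": [0.04,0.017,0.08],"angular": [0,0,0],"gripper": 5}
    - {"dp": [0.04,0.017,0.08],"angular": [0,0,0],"gripper": 5}
    - {"dp": [0.04,0.017,0.08],"angular": [0,0,0],"gripper": 5}
    - {"dp": [0.04,0.017,0.08],"angular": [0,0,0],"gripper": 5}
    - {"dp": [0.03,0.013,0.06],"angular": [0,0,0],"gripper": 5}
    - {"dp": [0.02,0.01,0.04],"angular": [0,0,0],"gripper": 5}
    - {"dp": [0,0,0],"angular": [0,0,0],"gripper": 5}
    - {"dp": [0,0,0],"angular": [0,0,0],"gripper": 5}

```text
clock: 13.3
position: [0.4385, -0.22, 0.2614]
ee_rot: [0.324, 0.294, 0.641, -0.631]
contact_force: [0.3, -0.0, -4.1]
width: 0.0102
```

Run:
```python
from h import *
plan([.450,-.22,.276],-177.3,38)
d=snap('side');save('s3',d,(215,180,365,330),4)
b=cloud(d);t=snap('top');a=cloud(t)
for n,P in (('side',b),('top',a)):
    m=(P[...,0]>.37)&(P[...,0]<.53)&(P[...,1]>-.262)&(P[...,1]<-.18)&(P[...,2]>.255)&(P[...,2]<.29)
    print(n,m.sum(),np.percentile(P[m],[2,50,98],axis=0).round(3))
    for x in np.arange(.385,.515,.01):
        k=m&(abs(P[...,0]-x)<.005)
        if k.any(): print(round(x,3),k.sum(),np.median(P[k],axis=0).round(3))
    k=(P[...,0]>.37)&(P[...,0]<.53)&(P[...,1]>-.31)&(P[...,1]<-.16)&(P[...,2]>.18)&(P[...,2]<.225)
    print('lid',k.sum(),np.percentile(P[k],[2,50,98],axis=0).round(3) if k.any() else '')
```

```text
t 13.3 tcp [ 0.4385 -0.22    0.2614] -> [ 0.4385 -0.2205  0.2613] dist 0.001 deg [-0.4  0.2  0.2] w 0.0102 F [ 0.3 -0.  -4.1] q [-0.4   0.48  1.3  -0.3   1.96  1.1 ]
[0.0, 0.0, 0.001] [-0.0, 0.0, 0.0]
side 173 [[ 0.393 -0.239  0.258]
 [ 0.44  -0.226  0.28 ]
 [ 0.505 -0.21   0.289]]
0.395 24 [ 0.394 -0.227  0.273]
0.405 16 [ 0.405 -0.224  0.282]
0.415 12 [ 0.415 -0.225  0.281]
0.425 12 [ 0.426 -0.224  0.282]
0.435 23 [ 0.436 -0.226  0.276]
0.445 42 [ 0.445 -0.232  0.281]
0.455 21 [ 0.454 -0.235  0.283]
0.465 7 [ 0.461 -0.237  0.285]
0.475 2 [ 0.475 -0.226  0.279]
0.505 14 [ 0.504 -0.221  0.263]
lid 698 [[ 0.395 -0.268  0.183]
 [ 0.449 -0.229  0.207]
 [ 0.502 -0.179  0.213]]
top 205 [[ 0.39  -0.237  0.267]
 [ 0.437 -0.221  0.28 ]
 [ 0.473 -0.202  0.289]]
0.385 4 [ 0.389 -0.221  0.261]
0.395 18 [ 0.393 -0.221  0.28 ]
0.405 18 [ 0.406 -0.221  0.28 ]
0.415 18 [ 0.415 -0.221  0.281]
0.425 15 [ 0.425 -0.221  0.28 ]
0.435 45 [ 0.436 -0.219  0.277]
0.445 50 [ 0.444 -0.22   0.283]
0.455 12 [ 0.455 -0.22   0.281]
0.465 18 [ 0.465 -0.222  0.281]
0.475 6 [ 0.475 -0.221  0.282]
0.485 1 [ 0.48  -0.223  0.275]
lid 492 [[ 0.397 -0.267  0.198]
 [ 0.43  -0.215  0.205]
 [ 0.469 -0.182  0.212]]
```

View pics/s3.png

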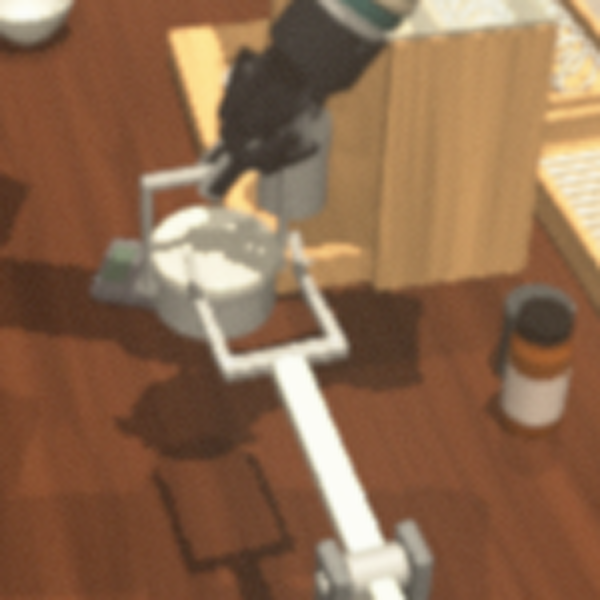

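The side view shows the bail tin level at (215,260), just in front of the prong tips (190,280) and (295,240). Next I'll check where the notches lie along the prongs, using the earlier clouds.

Run:
```python
from h import *
for f in ('top','side'):
    P=np.load(f+'.npz')['P']
    for lo,hi in ((.478,.505),(.395,.425)):
        print(f,lo)
        for y in np.arange(-.39,-.27,.006):
            k=(P[...,0]>lo)&(P[...,0]<hi)&(abs(P[...,1]-y)<.003)&(P[...,2]>.2)&(P[...,2]<.29)
            if k.any(): print(round(y,3),k.sum(),np.percentile(P[k][:,2],[50,90]).round(3),end=' | ')
        print()
    k=(P[...,0]>.40)&(P[...,0]<.51)&(P[...,1]>-.61)&(P[...,1]<-.5)&(P[...,2]>.222)&(P[...,2]<.25)&(abs(P[...,0]-.46)>.018)
    print('pivot',k.sum(),np.median(P[k],axis=0).round(3))
```

```text
top 0.478
-0.39 1 [0.236 0.236] | -0.384 16 [0.239 0.242] | -0.378 20 [0.237 0.242] | -0.372 7 [0.237 0.239] | -0.366 6 [0.235 0.241] | -0.36 7 [0.237 0.244] | -0.354 6 [0.24  0.243] | -0.348 7 [0.239 0.241] | -0.342 6 [0.237 0.241] | -0.336 6 [0.24  0.241] | -0.33 8 [0.24  0.243] | -0.324 6 [0.239 0.241] | -0.318 6 [0.234 0.241] | -0.312 9 [0.255 0.258] | -0.306 12 [0.249 0.253] | -0.3 9 [0.244 0.246] | -0.294 6 [0.243 0.244] | -0.288 6 [0.251 0.254] | -0.282 6 [0.257 0.26 ] | 
top 0.395
-0.39 5 [0.238 0.239] | -0.384 12 [0.238 0.243] | -0.378 12 [0.236 0.241] | -0.372 6 [0.239 0.242] | -0.366 6 [0.239 0.242] | -0.36 7 [0.239 0.241] | -0.354 11 [0.234 0.239] | -0.348 7 [0.235 0.238] | -0.342 6 [0.239 0.241] | -0.336 7 [0.237 0.242] | -0.33 6 [0.237 0.238] | -0.324 6 [0.238 0.242] | -0.318 5 [0.252 0.256] | -0.312 7 [0.251 0.255] | -0.306 9 [0.249 0.255] | -0.3 7 [0.244 0.247] | -0.294 5 [0.245 0.252] | -0.288 5 [0.253 0.256] | -0.282 4 [0.258 0.263] | 
pivot 122 [ 0.46  -0.555  0.231]
side 0.478
-0.39 11 [0.238 0.241] | -0.384 19 [0.238 0.241] | -0.378 12 [0.24  0.243] | -0.372 5 [0
[... 202 characters left out ...]
 0.241] | -0.318 6 [0.239 0.25 ] | -0.312 9 [0.24  0.256] | -0.306 5 [0.242 0.249] | -0.3 8 [0.242 0.245] | -0.294 7 [0.242 0.247] | -0.288 10 [0.25  0.254] | -0.282 7 [0.256 0.259] | 
side 0.395
-0.39 16 [0.236 0.241] | -0.384 6 [0.24  0.242] | -0.378 9 [0.24  0.242] | -0.372 4 [0.24  0.241] | -0.366 6 [0.24  0.242] | -0.36 7 [0.241 0.242] | -0.354 4 [0.24  0.241] | -0.348 6 [0.239 0.241] | -0.342 6 [0.24  0.241] | -0.336 4 [0.24  0.242] | -0.33 6 [0.24  0.242] | -0.324 4 [0.24  0.241] | -0.318 9 [0.241 0.246] | -0.312 9 [0.251 0.257] | -0.306 4 [0.24  0.243] | -0.3 7 [0.239 0.244] | -0.294 8 [0.247 0.25 ] | -0.288 8 [0.253 0.255] | -0.282 4 [0.256 0.258] | 
pivot 168 [ 0.481 -0.56   0.233]
```

Run:
```python
from h import *
plan([.4525,-.298,.278],-177.3,38)
```

```text
t 13.4 tcp [ 0.4386 -0.22    0.2614] -> [ 0.441  -0.2985  0.2633] dist 0.079 deg [-0.4  0.2  0.2] w 0.0105 F [-0.5  0.5 -4.6] q [-0.4   0.48  1.3  -0.3   1.96  1.1 ]
[-0.0, -0.002, 0.082] [-0.0, 0.0, 0.0]
```

arm_command:
  series:
    - {"dp": [-0.01,-0.008,0.04],"angular": [0,0,0],"gripper": 5}
    - {"dp": [0,-0.002,0.09],"angular": [0,0,0],"gripper": 5}
    - {"dp": [0,-0.002,0.09],"angular": [0,0,0],"gripper": 5}
    - {"dp": [0,-0.002,0.09],"angular": [0,0,0],"gripper": 5}
    - {"dp": [0,-0.002,0.09],"angular": [0,0,0],"gripper": 5}
    - {"dp": [0,-0.002,0.09],"angular": [0,0,0],"gripper": 5}
    - {"dp": [0,0,0.09],"angular": [0,0,0],"gripper": 5}
    - {"dp": [0,0,0.06],"angular": [0,0,0],"gripper": 5}

```text
clock: 14.4
position: [0.4413, -0.3024, 0.2644]
ee_rot: [0.324, 0.294, 0.64, -0.631]
contact_force: [0.4, 0.2, -4.0]
width: 0.0102
```

Run:
```python
from h import *
plan([.4525,-.298,.278],-177.3,38)
plan([.4525,-.298,.245],-177.3,38)
d=snap('side');save('s4',d,(225,200,325,300),6)
```

```text
t 14.4 tcp [ 0.4413 -0.3024  0.2644] -> [ 0.441  -0.2985  0.2633] dist 0.004 deg [-0.4  0.2  0.2] w 0.0102 F [ 0.4  0.2 -4. ] q [-0.51  0.53  1.21 -0.36  1.97  0.98]
[0.001, 0.001, -0.004] [-0.001, 0.0, 0.0]
t 14.4 tcp [ 0.4413 -0.3024  0.2644] -> [ 0.441  -0.2985  0.2303] dist 0.034 deg [-0.4  0.2  0.2] w 0.0102 F [ 0.4  0.2 -4. ] q [-0.51  0.53  1.21 -0.36  1.97  0.98]
[0.028, 0.022, -0.004] [-0.001, 0.0, 0.0]
```

View pics/s4.png

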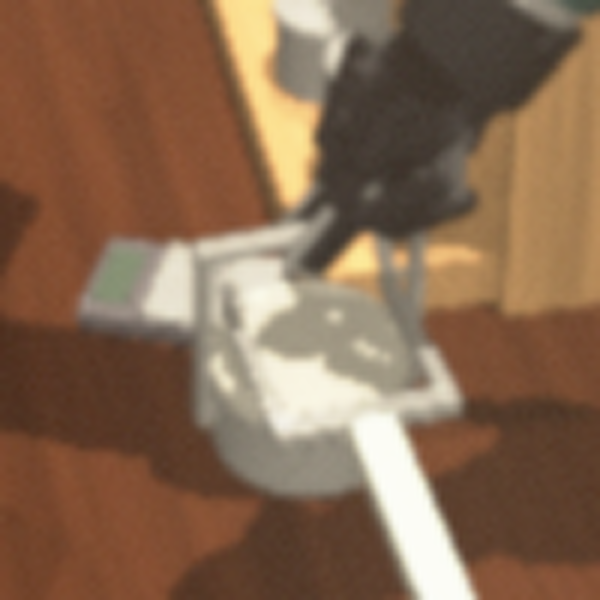

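The prongs are inside the bail: its near leg is at (205,330), outside the near prong at (230,300), and its far leg is at (405,290). I'll lower the tin slowly.

arm_command:
  series:
    - {"dp": [0.0,0.0,-0.03],"angular": [0,0,0],"gripper": 5}
    - {"dp": [0.02,0.016,0],"angular": [0,0,0],"gripper": 5}
    - {"dp": [0.026,0.02,0],"angular": [0,0,0],"gripper": 5}
    - {"dp": [0.026,0.02,0],"angular": [0,0,0],"gripper": 5}
    - {"dp": [0.026,0.02,0],"angular": [0,0,0],"gripper": 5}
    - {"dp": [0.026,0.02,0],"angular": [0,0,0],"gripper": 5}
    - {"dp": [0.026,0.02,0],"angular": [0,0,0],"gripper": 5}
    - {"dp": [0.026,0.02,0],"angular": [0,0,0],"gripper": 5}

```text
clock: 15.45
position: [0.441, -0.2984, 0.2358]
ee_rot: [0.324, 0.294, 0.641, -0.631]
contact_force: [-0.2, -0.3, -5.0]
width: 0.0102
```

Run:
```python
from h import *
plan([.4525,-.298,.22],-177.3,38)
```

```text
t 15.45 tcp [ 0.441  -0.2984  0.2358] -> [ 0.441  -0.2985  0.2053] dist 0.031 deg [-0.3  0.2  0.2] w 0.0102 F [-0.2 -0.3 -5. ] q [-0.5   0.54  1.26 -0.35  1.91  1.01]
[0.025, 0.02, -0.0] [-0.0, 0.0, 0.0]
```

arm_command:
  series:
    - {"dp": [0.025,0.02,-0.002],"angular": [0,0,0],"gripper": 5}
    - {"dp": [0.025,0.02,-0.002],"angular": [0,0,0],"gripper": 5}
    - {"dp": [0.025,0.02,-0.002],"angular": [0,0,0],"gripper": 5}
    - {"dp": [0.025,0.02,-0.002],"angular": [0,0,0],"gripper": 5}
    - {"dp": [0.025,0.02,-0.002],"angular": [0,0,0],"gripper": 5}
    - {"dp": [0.025,0.02,0],"angular": [0,0,0],"gripper": 5}
    - {"dp": [0.025,0.02,0],"angular": [0,0,0],"gripper": 5}
    - {"dp": [0.025,0.02,0],"angular": [0,0,0],"gripper": 5}

```text
clock: 16.45
position: [0.4409, -0.2965, 0.2044]
ee_rot: [0.324, 0.294, 0.641, -0.631]
contact_force: [0.6, 1.3, -0.7]
width: 0.0103
```

Run:
```python
from h import *
plan([.4525,-.297,.20],-177.3,38)
```

```text
t 16.45 tcp [ 0.4409 -0.2965  0.2044] -> [ 0.441  -0.2975  0.1853] dist 0.019 deg [-0.3  0.2  0.2] w 0.0103 F [ 0.6  1.3 -0.7] q [-0.5   0.56  1.3  -0.34  1.85  1.03]
[0.016, 0.012, 0.001] [-0.0, 0.0, 0.0]
```

arm_command:
  series:
    - {"dp": [0,0,0],"angular": [0,0,0],"gripper": 5}
    - {"dp": [0,0,0],"angular": [0,0,0],"gripper": 5}
    - {"dp": [0,0,0],"angular": [0,0,0],"gripper": 5}
    - {"dp": [0,0,0],"angular": [0,0,0],"gripper": 5}
    - {"dp": [0,0,0],"angular": [0,0,0],"gripper": 5}
    - {"dp": [0,0,0],"angular": [0,0,0],"gripper": 5}
    - {"dp": [0,0,0],"angular": [0,0,0],"gripper": 5}
    - {"dp": [0,0,0],"angular": [0,0,0],"gripper": 5}

```text
clock: 17.45
position: [0.4409, -0.2965, 0.2044]
ee_rot: [0.324, 0.294, 0.641, -0.631]
contact_force: [0.1, 1.2, -2.5]
width: 0.0099
```

```bash
cat > f.py <<'E'
from h import *
F=[]
for _ in range(8): F.append(get_state()['contact_force']); get_image('wrist')
F=np.array(F);print('mean',F.mean(0).round(2),'sd',F.std(0).round(2))
plan([.4525,-.297,.20],-177.3,38)
E
python3 f.py
```

```text
mean [ 0.55  1.38 -2.17] sd [0.48 0.43 0.47]
t 17.85 tcp [ 0.4409 -0.2965  0.2043] -> [ 0.441  -0.2975  0.1853] dist 0.019 deg [-0.3  0.2  0.2] w 0.0102 F [ 0.4  1.9 -1.6] q [-0.5   0.56  1.3  -0.34  1.85  1.03]
[0.016, 0.012, 0.001] [-0.0, 0.0, 0.0]
```

arm_command:
  series:
    - {"dp": [0.02,0.016,-0.008],"angular": [0,0,0],"gripper": 5}
    - {"dp": [0.02,0.016,-0.008],"angular": [0,0,0],"gripper": 5}
    - {"dp": [0.02,0.016,0],"angular": [0,0,0],"gripper": 5}
    - {"dp": [0.02,0.016,0],"angular": [0,0,0],"gripper": 5}
    - {"dp": [0.02,0.016,0],"angular": [0,0,0],"gripper": 5}
    - {"dp": [0.02,0.016,0],"angular": [0,0,0],"gripper": 5}
    - {"dp": [0.02,0.016,0],"angular": [0,0,0],"gripper": 5}
    - {"dp": [0.02,0.016,0],"angular": [0,0,0],"gripper": 5}

```text
clock: 18.85
position: [0.4409, -0.2969, 0.1792]
ee_rot: [0.325, 0.293, 0.639, -0.633]
contact_force: [0.9, -1.6, 0.6]
width: 0.0105
```

arm_command:
  series:
    - {"dp": [0.01,0.008,0],"angular": [0,0,0],"gripper": 5}
    - {"dp": [0,0,0],"angular": [0,0,0],"gripper": 5}
    - {"dp": [0,0,0],"angular": [0,0,0],"gripper": 5}
    - {"dp": [0,0,0],"angular": [0,0,0],"gripper": 5}
    - {"dp": [0,0,0],"angular": [0,0,0],"gripper": 5}
    - {"dp": [0,0,0],"angular": [0,0,0],"gripper": 5}
    - {"dp": [0,0,0],"angular": [0,0,0],"gripper": 5}
    - {"dp": [0,0,0],"angular": [0,0,0],"gripper": 5}

```text
clock: 19.85
position: [0.4409, -0.297, 0.1777]
ee_rot: [0.325, 0.293, 0.639, -0.633]
contact_force: [0.5, -0.3, 0.1]
width: 0.0099
```

```bash
python3 f.py
```

```text
mean [ 0.23 -0.95  0.05] sd [0.4  0.45 0.38]
t 20.25 tcp [ 0.4409 -0.297   0.1777] -> [ 0.441  -0.2975  0.1853] dist 0.008 deg [-0.5  0.4  0.2] w 0.0101 F [ 0.1 -1.1  0.4] q [-0.5   0.58  1.34 -0.34  1.8   1.05]
[-0.006, -0.005, 0.001] [-0.001, 0.001, 0.0]
```

Run:
```python
from h import *
a=snap('side');b=snap('top');w=snap('wrist')
f=lambda d,c:cv2.resize(d['image'][c[1]:c[3],c[0]:c[2]],(400,400),interpolation=2)
A=f(a,(230,215,320,305));B=f(b,(325,195,405,275));W=cv2.resize(w['image'],(266,200));
cv2.imwrite('pics/m5.png',np.hstack([A,B]))
for n,d in (('s',a),('t',b)):
    P=cloud(d)
    for lo,hi in ((.478,.508),(.395,.425)):
        print(n,lo,end=': ')
        for y in np.arange(-.37,-.26,.01):
            k=(P[...,0]>lo)&(P[...,0]<hi)&(abs(P[...,1]-y)<.005)&(P[...,2]>.13)&(P[...,2]<.25)
            if k.any(): print(round(y,3),np.percentile(P[k][:,2],[50,90]).round(3),end=' | ')
        print()
```

```text
s 0.478: -0.37 [0.2   0.201] | -0.36 [0.198 0.248] | -0.35 [0.24  0.248] | -0.34 [0.23  0.246] | -0.33 [0.214 0.224] | -0.32 [0.242 0.249] | -0.31 [0.232 0.244] | -0.3 [0.174 0.187] | -0.29 [0.24  0.248] | -0.28 [0.217 0.234] | -0.27 [0.232 0.246] | 
s 0.395: -0.37 [0.199 0.2  ] | -0.36 [0.194 0.197] | -0.35 [0.193 0.195] | -0.34 [0.19  0.192] | -0.33 [0.189 0.19 ] | -0.32 [0.187 0.189] | -0.31 [0.186 0.201] | -0.3 [0.193 0.2  ] | -0.29 [0.193 0.198] | -0.28 [0.196 0.198] | 
t 0.478: -0.37 [0.195 0.198] | -0.35 [0.247 0.25 ] | -0.34 [0.246 0.249] | -0.33 [0.225 0.239] | -0.32 [0.22  0.241] | -0.31 [0.209 0.24 ] | -0.3 [0.24  0.246] | -0.29 [0.245 0.248] | -0.28 [0.236 0.249] | -0.27 [0.231 0.244] | 
t 0.395: -0.37 [0.197 0.198] | -0.36 [0.195 0.198] | -0.35 [0.192 0.197] | -0.34 [0.191 0.192] | -0.33 [0.184 0.19 ] | -0.32 [0.184 0.188] | -0.31 [0.194 0.203] | -0.3 [0.197 0.202] | -0.29 [0.192 0.195] | -0.28 [0.193 0.195] |
```

View pics/m5.png

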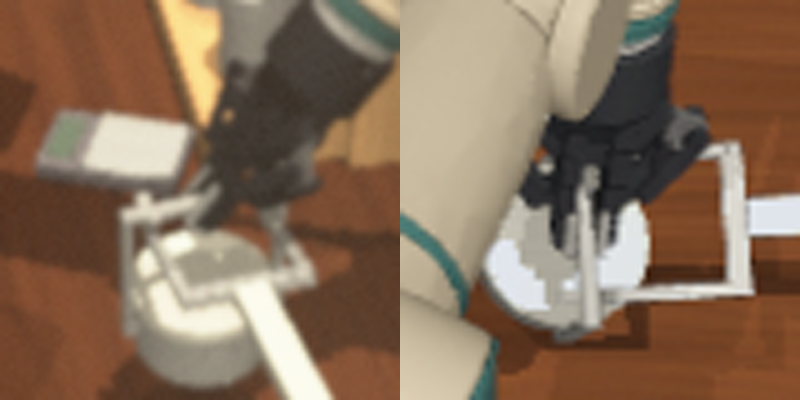

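Both prongs are inside the bail and the bar rests in the notches. The near bar end is visible on its prong at (590,300) in the right half of the crop, and the prong slopes about 0.24 rad. The vertical hand force has dropped from about −4.6 N to 0.05 N. I'll relax the small side force, then open gently and wait.

arm_command:
  grip_force: 20
  series:
    - {"dp": [0,0,0.006],"angular": [0,0,0],"gripper": 8}
    - {"dp": [0,0,0],"angular": [0,0,0],"gripper": 8}
    - {"dp": [0,0,0],"angular": [0,0,0],"gripper": 8}
    - {"dp": [0,0,0],"angular": [0,0,0],"gripper": 12}
    - {"dp": [0,0,0],"angular": [0,0,0],"gripper": 14}
    - {"dp": [0,0,0],"angular": [0,0,0],"gripper": 16}
    - {"dp": [0,0,0],"angular": [0,0,0],"gripper": 20}
    - {"dp": [0,0,0],"angular": [0,0,0],"gripper": 25}

```text
clock: 21.4
position: [0.4407, -0.2968, 0.1776]
ee_rot: [0.324, 0.293, 0.64, -0.632]
contact_force: [-0.2, -0.4, -0.4]
width: 0.0249
```

arm_command:
  series:
    - {"dp": [0,0,0],"angular": [0,0,0],"gripper": 32}
    - {"dp": [0,0,0],"angular": [0,0,0],"gripper": 40}
    - {"dp": [0,0,0],"angular": [0,0,0],"gripper": 40}
    - {"dp": [0,0,0],"angular": [0,0,0],"gripper": 40}
    - {"dp": [0,0,0],"angular": [0,0,0],"gripper": 40}
    - {"dp": [0,0,0],"angular": [0,0,0],"gripper": 40}
    - {"dp": [0,0,0],"angular": [0,0,0],"gripper": 40}
    - {"dp": [0,0,0],"angular": [0,0,0],"gripper": 40}

```text
clock: 22.4
position: [0.4407, -0.2968, 0.1776]
ee_rot: [0.324, 0.293, 0.64, -0.632]
contact_force: [0.0, 0.0, 0.5]
width: 0.0402
```

```bash
python3 f.py
python3 - <<'E'
from h import *
d=snap('wrist');save('w6',d)
E
```

```text
mean [ 0.05 -0.24  0.07] sd [0.54 0.4  0.58]
t 22.8 tcp [ 0.4407 -0.2968  0.1776] -> [ 0.441  -0.2975  0.1853] dist 0.008 deg [-0.5  0.3  0.3] w 0.04 F [ 0.2 -0.1  0.6] q [-0.5   0.58  1.34 -0.34  1.8   1.05]
[-0.006, -0.005, 0.001] [-0.001, 0.0, 0.0]
```

View pics/w6.png

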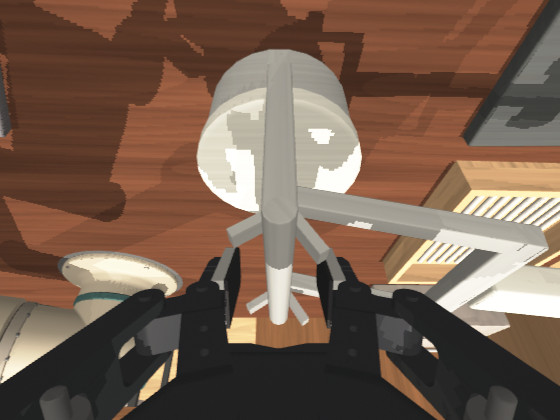

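The wrist view shows the bar in both V notches, at (280,225) and (280,300). The fingers, at about (230,285) and (330,285), are clear of it on both sides. I'll withdraw straight back along the tool axis.

arm_command:
  series:
    - {"dp": [-0.06,0,0],"angular": [0,0,0],"gripper": 40}
    - {"dp": [-0.1,0,0],"angular": [0,0,0],"gripper": 40}
    - {"dp": [-0.12,0,0],"angular": [0,0,0],"gripper": 40}
    - {"dp": [-0.15,0,0],"angular": [0,0,0],"gripper": 40}
    - {"dp": [-0.15,0,0],"angular": [0,0,0],"gripper": 40}
    - {"dp": [-0.15,0,0],"angular": [0,0,0],"gripper": 40}
    - {"dp": [-0.15,0,0],"angular": [0,0,0],"gripper": 40}
    - {"dp": [-0.15,0,0],"angular": [0,0,0],"gripper": 40}

```text
clock: 23.85
position: [0.5221, -0.292, 0.2814]
ee_rot: [0.325, 0.294, 0.639, -0.632]
contact_force: [-0.0, -0.3, -0.9]
width: 0.0401
```

arm_command:
  series:
    - {"dp": [-0.15,0,0],"angular": [0,0,0],"gripper": 40}
    - {"dp": [-0.1,0,0],"angular": [0,0,0],"gripper": 40}
    - {"dp": [0,0,0],"angular": [0,0,0],"gripper": 40}
    - {"dp": [0,0,0],"angular": [0,0,0],"gripper": 40}
    - {"dp": [0,0,0],"angular": [0,0,0],"gripper": 40}
    - {"dp": [0,0,0],"angular": [0,0,0],"gripper": 40}
    - {"dp": [0,0,0],"angular": [0,0,0],"gripper": 40}
    - {"dp": [0,0,0],"angular": [0,0,0],"gripper": 40}

```text
clock: 24.85
position: [0.5425, -0.2903, 0.3076]
ee_rot: [0.327, 0.294, 0.638, -0.632]
contact_force: [-0.5, -0.5, -0.4]
width: 0.0402
```

Run:
```python
from h import *
a=snap('side');b=snap('top')
f=lambda d,c:cv2.resize(d['image'][c[1]:c[3],c[0]:c[2]],(400,400),interpolation=2)
cv2.imwrite('pics/m7.png',np.hstack([f(a,(200,150,370,320)),cv2.resize(b['image'][120:330,110:390],(400,400))]))
for i in range(2):
    P=cloud(a)
    k=(P[...,0]>.38)&(P[...,0]<.52)&(abs(P[...,1]+.3)<.06)&(P[...,2]>.09)&(P[...,2]<.14)
    print('lid',k.sum(),np.percentile(P[k],[2,50,98],axis=0).round(3).tolist())
    a=snap('side')
s=get_state();print(s['clock'],s['position'],s['contact_force'])
```

```text
lid 615 [[0.398, -0.347, 0.092], [0.444, -0.304, 0.122], [0.503, -0.254, 0.129]]
lid 612 [[0.398, -0.347, 0.092], [0.444, -0.304, 0.122], [0.503, -0.254, 0.128]]
25.05 [ 0.54260464 -0.29023965  0.30771156] [-0.66343481  0.04150339  0.79580852]
```

View pics/m7.png

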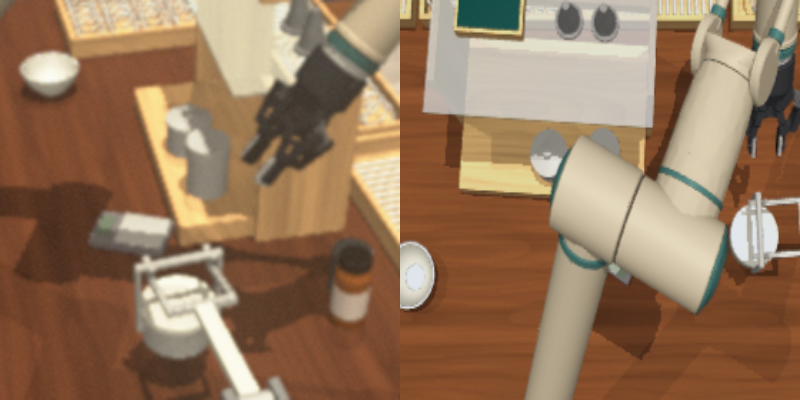

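The final view shows the tin hanging upright in the fork at (178,300) in the left half, with the gripper well clear. The other tins, the scale, the bowl and the jar are where they were, and the lid cloud is the same in both readings.

```bash
python3 -c "
from rig import sign_off;print(sign_off())"
```

```text
the job is handed in; nothing more can be done
None
```

The bail tin is hanging in both notches of the spring balance's fork, upright and still, and the job is handed in at about 25 s of the 64 s.

- **Taking it out:** I gripped the bar leaning back 38°, lifted about 7 mm, drew the tin out towards the robot, and only then raised it.
- **Change of plan:** with that grasp, joint 6 would have gone past its range at the fork. So I turned the tin 180° in the air and brought it in with the gripper leaning away from the robot.
- **Hanging:** I entered above the prongs and lowered the tin while still holding the bar. When the vertical force on the hand reached about 0 N (from about 4.6 N) and stayed there, I opened and backed straight out.

**Last checks:**
- After release, the wrist picture showed the bar in both notches.
- The tin's lid read the same in two depth readings 0.05 s apart, about 2 s after I backed away.
- No wrist force I read showed a knock, and the bystanders I could see looked unmoved. The top view was partly blocked by the arm and I did not measure their positions.

**Reading that disagreed:** the gripper read about 10 mm wide on the 12 mm bar, but the hold was firm throughout.

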